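Snap the retaining ring onto the bare port of the reactor head

TASK

Squeeze the two orange eyes of the loose snap ring together so that the ring spreads, lift it and lower it, still spread, over the brass-capped port on the grey reactor head until it lies on the head. Then let go, so that the ring contracts into the groove under the brass cap and stays there, lying flat. Do not knock the glass beaker about.

Things in the scene. Friction and masses are not known exactly. Their poses are not given: they have to be found in the camera images.
- ring_center (a point): Centre of the loose steel snap ring, lying flat, half-way up its 8 mm thickness. z up; +x points away from its two orange eyes, to its closed back (48 mm out); y across. Outside 84 mm, inside 68 mm in diameter; lugs pointing inwards from +y and -y leave a round hole of 23 mm relaxed, some 55 mm fully spread. About 0.18 kg.
- ring_eyes (a point): Where to grip the ring: midway between its eyes, 54 mm from ring_center along -x, 28 mm above the underside; same axes. Eyes: upright orange tabs, 14 mm along x, 6 mm thick in y, tops 46 mm and crossing arms 8 mm above the underside. 54 mm over their outer faces (along y) relaxed; squeezed together they spread the ring and stop hard at 20 mm.
- spread (a joint): How far the ring's +y half has moved outwards (m; the other half moves alike): 0 relaxed, 0.017 fully spread. Sprung: 2 N on each eye at first, 4 N at full spread; a grip of 10 to 30 N holds it on its stops. Springs back when released.
- groove (a point): Middle of the bare port's groove, on its upright axis. Neck 22 mm wide, from the head's flat top (10 mm below) to the 36 mm wide brass cap (10 mm above; cap top 22 mm above). Any turn of the ring will do; on the head, its centre lies 6 mm below this point. Head: grey disc, 280 mm, top 60 mm over the table. The blue-capped port 140 mm away has its own blue-eyed ring, 46 mm tall.
- beaker: Glass beaker, 70 mm in diameter, 95 mm high, standing on the table; origin at the centre of its underside. Not to be knocked about.
Things that resemble listed ones, but are neither listed nor needed, are in the scene too. Leave any red look-alike of the part that bears ring_center alone.

How it is judged:
By the outcome, as a careful person would: the job done as asked, in the order asked, and still so for the second after the job is handed in, with the robot touching nothing.
It also fails if it takes over 38 s, if anything falls off the work surface, if the arm or the gripper's body presses on something with over 40 N, if the wrist force passes 120 N, or if a joint passes its speed limit or range.

ROBOT

A 7-joint arm with a two-finger parallel gripper is mounted at the origin on the work surface. World frame = base frame: x ahead of the robot, y to its left, z up, the work surface at z = 0. Lengths are in mm, angles in rad, forces in N, time in s.
With the tool pointing down it reaches from about 400 to 875 mm from the base axis. Payload 4.4 kg.
Tool frame: the origin (TCP) lies midway between the tips of the shut fingers; the grasp point (between the pads) lies 19 mm behind it; z points along the fingers, y is the line along which they close (so a half turn about z gives the same grasp; the last joint's range is limited). The gripper opens to 85 mm and grips with 20 to 120 N. Pads are 22 mm wide; open, the fingers measure 114 mm over their backs; the gripper's body (76 mm by 85 mm) begins 54 mm behind the grasp point. The pads swing forward as they close: fully open they stand 13 mm farther back than shut.
Start: joints at [-1.313, 0.628, 0.038, 1.517, -0.027, 0.996, -0.02], TCP at [206.788, 616.244, 231.313] pointing down, gripper open.
Joint ranges: [-3.06, 3.06], [-0.37, 2.12], [-1.25, 1.32], [0.18, 2.47], [-1.1, 4.24], [0.23, 1.98], [-2.94, 2.94]. Speed limits (rad/s): [2.57, 2.57, 3.14, 3.14, 3.14, 3.14, 3.14].

INTERFACE

Orientations are given as [roll, pitch, yaw] about the fixed x, y, z axes, in that order (R = Rz(yaw) Ry(pitch) Rx(roll)).
In Python, from cell import ctrl gives the robot as it stands. The module is installed in compiled form; this text tells all that it offers.
- The arm moves only by the tool step_arm, never from a script. Its argument "commands" is one flat list of numbers, 7 for each row, row after row: the shift along the tool's x, y, z in cm, then the turn, a rotation vector about the tool's x, y, z in rad, then the opening, from 0 (shut) to 1 (fully open). A call has 1 to 10 rows; each row is the pose to reach, as a shift and turn from the pose commanded when the call began, along the tool's axes at that moment; what a row does not reach only later rows make up. A row lasts 1/10 s, in which the tool goes at most 50 mm and 8.59 degrees, less where a joint would pass 70% of its speed; a pose out of reach is approached as far as the arm can. A call with a gripper value outside its range is refused whole. The fingers move at their own pace and stop on an object; the grip force is fixed at half the most. Time passes only in rows, so rows that repeat a pose let the fingers close. It gives the time, the measured TCP pose, the force, the opening and the grip force at its end, in the units of the state.
- ctrl.read_state(): the state, without advancing time (a new reading comes with each control period).
- ctrl.get_image(name): name is "scene" or "top"; returns a dict with "image" (420x560x3 uint8, red, green, blue), "range_z" (420x560 float32, mm along the optical axis (not along the pixel's ray), 0 where there is no reading), "vfov" (degrees; the focal length in pixels is half the picture's height over the tangent of half this angle, whatever the lens; pixels are square), "cx", "cy" (the principal point, pixels), "world_to_cam" (4x4, takes a point from world to camera coordinates). Camera axes: x right, y down, z forward; pixel columns grow to the right and rows downward; lengths in mm; the calibration is good to about 2 mm. A picture is of the moment at which its call begins.
- ctrl.finish_job(): hands the job in; it is judged then, once.
The state is a dict: "clock": time; "qpos": joint angles; "qd": joint speeds; "tau": joint torques, N m; "eef_pos": TCP position; "tool_rot": TCP orientation; "force": force on the tool from outside, world axes, zero at the start; "torque": the same for the moment, N m; "width": finger opening in mm; "gripper_force": force on a finger pad.
Only numpy, scipy, OpenCV 4.12 (cv2) and the standard library are available. Lean on these libraries where they do the work, as an engineer would, in place of code of your own. Each camera call takes 0.05 s, during which the arm holds its last target. There are 200 camera calls.

## Working session

There is one attempt and no reset: what is moved stays moved. The work goes in short steps, Python scripts to look and compute and a tool call to move; the robot and the scene stay as the last step left them, time stands still between calls to the robot, and variables do not carry over. Pictures are saved under pics/ and viewed, at most 10 in all, crops included, and the job is handed in when it is done.

Besides the shell and the picture viewer there is one more tool, called by a JSON object that holds its "api" and its "payload", one argument or row to a line. step_arm: Moves the arm, as the interface text tells. Its arguments: {"type":"object","properties":{"commands":{"type":"array"}},"required":["commands"]}

```bash
mkdir -p pics; cat > h.py <<'E'
import numpy as np, cv2
from cell import ctrl
def grab(n):
    d=ctrl.get_image(n); im=d["image"]; f=im.shape[0]/2/np.tan(np.radians(d["vfov"]/2))
    z=d["range_z"]; v,u=np.mgrid[:im.shape[0],:im.shape[1]]
    P=np.stack([(u-d["cx"])/f*z,(v-d["cy"])/f*z,z],-1)
    T=np.linalg.inv(d["world_to_cam"]); W=P@T[:3,:3].T+T[:3,3]
    W[z==0]=np.nan
    return im,W,d
def save(p,im): cv2.imwrite(p,im[...,::-1])
E
python3 - <<'E'
from h import *
s=ctrl.read_state(); print(s)
a,W,d=grab("top"); b,W2,d2=grab("scene")
save("pics/top.png",a); save("pics/scene.png",b)
np.savez("d.npz",a=a,W=W,b=b,W2=W2)
for dd in(d,d2): print(dd["vfov"],dd["cx"],dd["cy"],np.round(dd["world_to_cam"],3).tolist())
E
```

```text
{'clock': 0.0, 'qpos': array([-1.31280567,  0.6293447 ,  0.03847279,  1.51837977, -0.02704557,
        0.99631188, -0.01999719]), 'qd': array([ 0.00099274,  0.00086358, -0.00233853, -0.0002583 , -0.00105413,
       -0.00161735, -0.00275156]), 'tau': array([-1.16925216e-04, -5.63385737e+01,  1.22596722e+00, -1.93445045e+01,
        1.09487964e-02,  1.04563544e-02,  5.60654158e-06]), 'eef_pos': array([206.58058048, 615.62777424, 230.38681504]), 'tool_rot': array([-3.13966756e+00,  5.63860694e-06,  2.81775480e+00]), 'force': array([-0.35622281, -0.06239119,  0.20964312]), 'torque': array([ 0.02749653,  0.03563254, -0.03089503]), 'gripper_force': 0.0, 'width': 85.32461995143015}
50.00428968279796 279.61446449637975 207.412152973772 [[-0.011, -1.0, 0.002, 118.08], [-0.994, 0.011, -0.11, 517.333], [0.11, -0.003, -0.994, 970.394], [0.0, 0.0, 0.0, 1.0]]
53.39651419119022 276.2614140155859 208.35728461602156 [[0.721, 0.693, -0.008, -413.972], [0.423, -0.449, -0.787, -97.911], [-0.549, 0.565, -0.616, 1214.841], [0.0, 0.0, 0.0, 1.0]]
```

View pics/top.png

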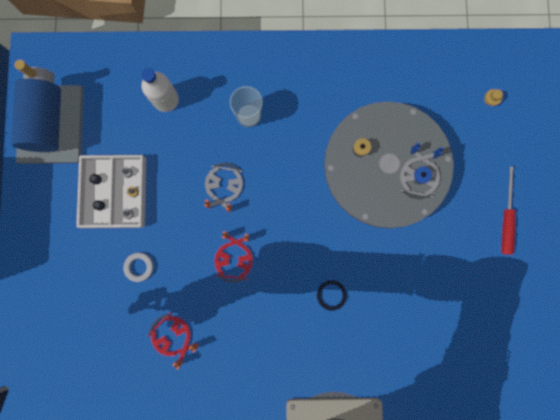

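View pics/scene.png

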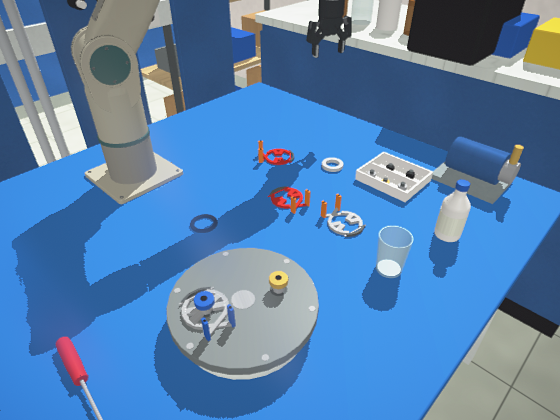

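Top view: candidates are a grey ring with orange eyes at (223,184), red rings with orange eyes at (234,260) and (172,336), a blue-eyed grey ring on the blue port (421,175), and plain rings at (138,267) and (332,295). The grey one at (223,184) fits: steel, loose and orange-eyed. The brass port is at (363,147) and the beaker at (247,105).

```bash
cat >> h.py <<'E'
def ray(d,uv,z):
    uv=np.atleast_2d(uv).astype(float); f=d["image"].shape[0]/2/np.tan(np.radians(d["vfov"]/2))
    r=np.c_[(uv[:,0]-d["cx"])/f,(uv[:,1]-d["cy"])/f,np.ones(len(uv))]
    T=np.linalg.inv(d["world_to_cam"]); r=r@T[:3,:3].T; o=T[:3,3]
    return o+r*((z-o[2])/r[:,2])[:,None]
def hsv(im,lo,hi,box):
    m=cv2.inRange(cv2.cvtColor(im,cv2.COLOR_RGB2HSV),np.array(lo),np.array(hi)); k=np.zeros_like(m); x0,y0,x1,y1=box; k[y0:y1,x0:x1]=m[y0:y1,x0:x1]; return k
def blobs(m,a=8):
    n,l,s,c=cv2.connectedComponentsWithStats(m); return [(s[i,4],c[i],l==i) for i in range(1,n) if s[i,4]>=a]
E
python3 - <<'E'
from h import *
a,W,d=grab("top"); b,W2,d2=grab("scene")
def rep(name,im,W,dd,lo,hi,box,a=6):
    for ar,c,m in blobs(hsv(im,lo,hi,box),a):
        p=W[m]; z=np.nanpercentile(p[:,2],[5,50,95]); t=p[p[:,2]>z[2]-6]
        print(name,ar,c.round(1),"med",np.nanmedian(p,0).round(1),"z",z.round(1),"topmean",np.nanmean(t,0).round(1))
O=([3,120,90],[18,255,255])
rep("eyeT",a,W,d,*O,(195,190,240,220)); rep("eyeS",b,W2,d2,*O,(316,185,346,225))
B=([17,90,80],[32,255,255])
rep("brassT",a,W,d,*B,(345,130,380,165)); rep("brassS",b,W2,d2,*B,(260,262,300,300))
G=([0,0,80],[179,80,255])
for ar,c,m in blobs(hsv(a,*G,(195,155,250,215)),100):
    cn=max(cv2.findContours(m.astype(np.uint8),0,1)[0],key=cv2.contourArea)[:,0]
    (u,v),r=cv2.minEnclosingCircle(cn); P=ray(d,cn,8); (x,y),R=cv2.minEnclosingCircle(P[:,:2].astype(np.float32))
    print("ringT",ar,c,u,v,r,"world",x,y,R, cv2.fitEllipse(cn))
for nm,im,Wx,box in(("T",a,W,(195,155,250,215)),("S",b,W2,(320,200,372,242))):
    m=hsv(im,*G,box)>0; p=Wx[m]; p=p[(p[:,2]>2)&(p[:,2]<14)]
    (x,y),R=cv2.minEnclosingCircle(p[:,:2].astype(np.float32)); print("ring depth",nm,len(p),x,y,R,np.median(p[:,2]))
for nm,im,Wx in(("T",a,W),):   # tall things near beaker
    p=Wx[80:130,225:270].reshape(-1,3); t=p[p[:,2]>85]; print("beaker",len(t),t.mean(0) if len(t) else 0, t.min(0),t.max(0))
k=cv2.resize(a[60:240,190:470],None,fx=2.8,fy=2.8,interpolation=cv2.INTER_CUBIC)
save("pics/crop.png",k)
h=W[100:225,330:450].reshape(-1,3); h=h[(abs(h[:,2]-60)<4)]; print("head z",np.median(h[:,2]),h.min(0),h.max(0))
rep("blueT",a,W,d,[105,150,90],[125,255,255],(405,140,445,190),15)
t=W[180:190,280:300].reshape(-1,3); print("table",np.median(t,0))
E
```

```text
eyeT 14 [207.1 203.4] med [527.9 271.2  43.7] z [28.7 43.7 49.3] topmean [528.8 271.8  47.2]
eyeT 12 [228.2 207.2] med [518.6 224.7  46.3] z [33.3 46.3 48.5] topmean [519.2 224.9  46.7]
eyeS 67 [337.6 201.3] med [529.6 271.3  27.7] z [ 7.5 27.7 45.9] topmean [529.4 272.   44.3]
eyeS 74 [323.2 209.2] med [521.1 224.   25.7] z [ 3.6 25.7 45.8] topmean [521.1 224.5  45. ]
brassT 214 [361.9 146.6] med [638.2 -61.9  92.8] z [88.8 92.8 95.2] topmean [638.8 -62.3  92.8]
brassS 261 [278.  279.7] med [643.4 -66.9  92. ] z [83.7 92.  94.2] topmean [641.3 -64.3  92.2]
ringT 741 [223.09581646 185.58704453] 222.98611450195312 188.01388549804688 25.4755802154541 world 566.531005859375 240.21115112304688 57.86235809326172 ((222.34877014160156, 185.85641479492188), (36.12773895263672, 45.670223236083984), 32.1672477722168)
ring depth T 677 568.1636962890625 239.2572021484375 56.32201385498047 7.963112981632435
ring depth S 498 549.85791015625 245.1806182861328 76.6736831665039 7.408647279047784
beaker 231 [741.50377979 183.18832147  93.12851687] [702.38090511 149.62757302  85.03701952] [772.85450208 215.78272376 101.54092969]
head z 60.509137913529 [ 476.35879406 -259.16721011   56.00318041] [747.5465264    3.58044924  63.9981069 ]
blueT 40 [414.9 148.2] med [ 633.2 -173.2   95.5] z [ 75.6  95.5 107.7] topmean [ 634.3 -174.4  105.7]
blueT 43 [438.  152.1] med [ 623.8 -220.2   99.1] z [ 81.2  99.1 107.9] topmean [ 624.9 -221.6  105.8]
blueT 194 [422.5 174.6] med [ 577.  -186.7   92.5] z [89.9 92.5 95. ] topmean [ 577.6 -187.3   92.4]
table [nan nan nan]
```

View pics/crop.png

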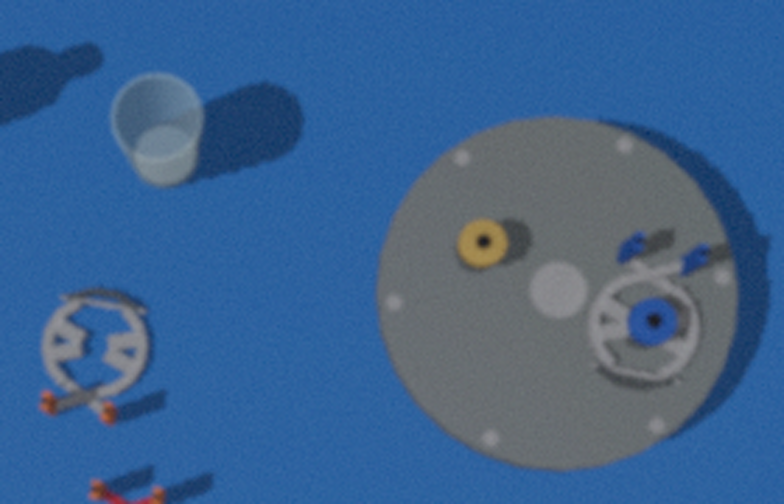

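The crop confirms the choice: a grey steel ring with two orange eyes at crop (48,403) and (108,413), clear of the red ring below it. The brass port is at (482,242), with the blue port's own ring to its right.

```bash
cat >> h.py <<'E'
from scipy.spatial.transform import Rotation as Ro
def rel(x,y,z,yaw_line):  # yaw_line: desired world angle of tool y, deg; prints shift cm, rotvec in tool axes
    s=ctrl.read_state(); R=Ro.from_euler("xyz",s["tool_rot"]); p=s["eef_pos"]
    t=R.inv().apply(np.array([x,y,z])-p)/10
    Y=Ro.from_euler("xyz",[np.pi,0,np.radians(yaw_line+90)])
    print("shift",t.round(2),"rot",(R.inv()*Y).as_rotvec().round(4),"pos",p.round(1),"rpy",s["tool_rot"].round(4),"F",s["force"].round(1),"w",round(s["width"],1),"gf",round(s["gripper_force"],1),"t",round(s["clock"],2))
E
python3 - <<'E'
from h import *
rel(525,248,130,79.2)
a,W,d=grab("top"); b,W2,d2=grab("scene")
# ray-cast cap contours onto cap-top plane z=92 and ring outline onto z=8
B=([17,90,80],[32,255,255])
for nm,im,dd,box in(("T",a,d,(345,130,380,165)),("S",b,d2,(260,262,300,300))):
    cn=max(cv2.findContours(hsv(im,*B,box),0,1)[0],key=cv2.contourArea)[:,0]
    P=ray(dd,cn,92)[:,:2].astype(np.float32); print(nm,cv2.minEnclosingCircle(P),P.min(0),P.max(0))
m=hsv(a,[0,0,80],[179,80,255],(195,155,250,215))>0; p=W[m]; p=p[(p[:,2]>4)&(p[:,2]<12)]
c=np.array([578,237.])
for _ in range(20):   # mean over ring band, by angle sectors, away from eyes
    r=p[:,:2]-c; rad=np.hypot(*r.T); k=(rad>32)&(rad<46); q=p[k,:2]
    A=np.c_[2*q,np.ones(len(q))]; s=np.linalg.lstsq(A,(q**2).sum(1),rcond=None)[0]; c=s[:2]
print("ring c",c,np.sqrt(s[2]+c@c),len(q))
E
```

```text
shift [-41.88 -24.73  10.1 ] rot [-1.200e-03 -1.000e-04 -1.353e-01] pos [206.7 615.9 230.7] rpy [-3.1403  0.      2.8178] F [-1.  -0.5 -0.2] w 85.5 gf 0.0 t 0.2
T ((639.27880859375, -62.53517150878906), 18.807207107543945) [620.67053 -79.54017] [655.1662   -45.384438]
S ((642.3145141601562, -65.75141143798828), 21.581830978393555) [622.0004 -86.0857] [662.7047   -46.024696]
ring c [577.74998211 239.71372856] 38.94811886033973 384
```

{"api": "step_arm", "payload": {
  "commands": [-4.2, -2.5, 1.0, 0, 0, -0.02, 1, -8.4, -5, 2.0, 0, 0, -0.05, 1, -12.6, -7.4, 3.0, 0, 0, -0.08, 1, -16.8, -9.9, 4, 0, 0, -0.1, 1, -21, -12.4, 5, 0, 0, -0.13, 1, -25.2, -14.8, 6, 0, 0, -0.15, 1, -29.4, -17.3, 7, 0, 0, -0.15, 1, -33.6, -19.8, 8, 0, 0, -0.15, 1, -37.8, -22.3, 9, 0, 0, -0.15, 1, -41.9, -24.7, 10, 0, 0, -0.15, 1]
}}

```text
clock: 1.3
eef_pos: [526.7, 247.0, 131.0]
tool_rot: [3.141, 0.0, 2.968]
force: [1.2, -0.2, 0.6]
width: 85.5
gripper_force: 0.0
```

{"api": "step_arm", "payload": {
  "commands": [0, 0, 0, 0, 0, 0, 1, 0, 0, 0, 0, 0, 0, 1, 0, 0, 0, 0, 0, 0, 1]
}}

```text
clock: 1.6
eef_pos: [524.7, 250.1, 131.4]
tool_rot: [3.141, -0.001, 2.969]
force: [0.1, 0.0, -0.0]
width: 85.2
gripper_force: 0.0
```

```bash
python3 - <<'E'
from h import *
rel(525.2,248.1,12,80)
E
```

```text
shift [-0.1  -0.2  11.94] rot [ 0.001  -0.0007  0.0022] pos [524.7 250.1 131.4] rpy [ 3.1406e+00 -7.0000e-04  2.9693e+00] F [ 0.1  0.  -0. ] w 85.2 gf 0.0 t 1.6
```

{"api": "step_arm", "payload": {
  "commands": [-0.1, -0.2, 2.5, 0, 0, 0, 1, -0.1, -0.2, 5, 0, 0, 0, 1, -0.1, -0.2, 7.5, 0, 0, 0, 1, -0.1, -0.2, 9.5, 0, 0, 0, 1, -0.1, -0.2, 11, 0, 0, 0, 1, -0.1, -0.2, 11.9, 0, 0, 0, 1, -0.1, -0.2, 11.9, 0, 0, 0, 1, -0.1, -0.2, 11.9, 0, 0, 0, 1]
}}

```text
clock: 2.4
eef_pos: [526.3, 247.2, 12.9]
tool_rot: [3.141, 0.001, 2.968]
force: [-0.2, 0.7, 0.5]
width: 85.6
gripper_force: 0.0
```

{"api": "step_arm", "payload": {
  "commands": [0, 0, 0, 0, 0, 0, 0.7, 0, 0, 0, 0, 0, 0, 0.6, 0, 0, 0, 0, 0, 0, 0.5, 0, 0, 0, 0, 0, 0, 0.4, 0, 0, 0, 0, 0, 0, 0.3, 0, 0, 0, 0, 0, 0, 0.2, 0, 0, 0, 0, 0, 0, 0.1, 0, 0, 0, 0, 0, 0, 0.1, 0, 0, 0, 0, 0, 0, 0.1]
}}

```text
clock: 3.3
eef_pos: [528.3, 248.3, 15.1]
tool_rot: [3.137, 0.004, 2.968]
force: [-1.6, 0.6, 15.4]
width: 15.3
gripper_force: 59.1
```

```bash
python3 - <<'E'
from h import *
rel(525.2,248.1,12,80)
a,W,d=grab("top"); b,W2,d2=grab("scene")
k=np.hstack([cv2.resize(a[140:240,170:290],(390,325)),cv2.resize(b[150:260,270:402],(390,325))])
save("pics/g1.png",k)
E
```

```text
shift [ 0.3  -0.08  0.31] rot [0.0041 0.0044 0.0008] pos [528.3 248.3  15.1] rpy [3.1374 0.0044 2.9679] F [-1.6  0.6 15.4] w 15.3 gf 59.1 t 3.3
```

View pics/g1.png

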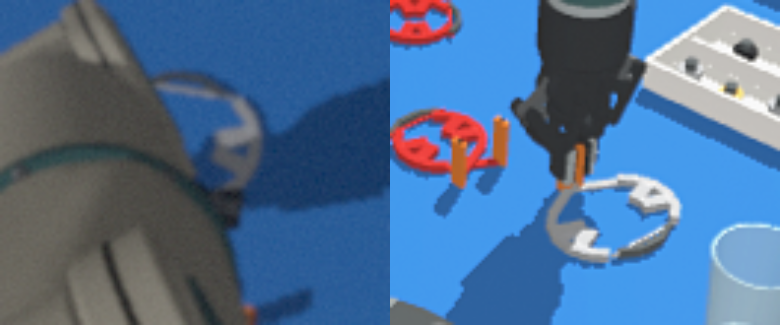

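The right half (scene) shows the eyes pinched together between the fingers at about (575,165) and the ring spread wide open. Next is the lift.

{"api": "step_arm", "payload": {
  "commands": [0, 0, -0.5, 0, 0, 0, 0.1, 0, 0, -1.5, 0, 0, 0, 0.1, 0, 0, -3, 0, 0, 0, 0.1, 0, 0, -5, 0, 0, 0, 0.1, 0, 0, -7, 0, 0, 0, 0.1, 0, 0, -9, 0, 0, 0, 0.1, 0, 0, -11, 0, 0, 0, 0.1, 0, 0, -13, 0, 0, 0, 0.1, 0, 0, -14, 0, 0, 0, 0.1, 0, 0, -14, 0, 0, 0, 0.1]
}}

```text
clock: 4.4
eef_pos: [526.9, 247.0, 154.1]
tool_rot: [3.14, 0.003, 2.968]
force: [0.8, -0.1, -1.4]
width: 15.5
gripper_force: 59.2
```

```bash
python3 - <<'E'
from h import *
rel(587,-54,152,80)
a,W,d=grab("top"); b,W2,d2=grab("scene")
k=np.hstack([cv2.resize(a[120:240,150:294],(390,325)),cv2.resize(b[90:260,250:454],(390,325))])
save("pics/g2.png",k)
for nm,im,Wx,box in(("T",a,W,(150,100,300,260)),("S",b,W2,(250,80,460,260))):
    m=hsv(im,[0,0,60],[179,90,255],box)>0; p=Wx[m]; p=p[(p[:,2]>110)&(p[:,2]<165)&(p[:,0]>540)&(p[:,1]>150)&(p[:,1]<320)]
    if len(p)<20: continue
    c=np.median(p,0); A=np.c_[p[:,:2]-c[:2],np.ones(len(p))]; s=np.linalg.lstsq(A,p[:,2],rcond=None)[0]
    print(nm,len(p),c.round(1),p.min(0).round(),p.max(0).round(),"slope",s.round(3))
E
```

```text
shift [-11.13 -28.6    0.18] rot [0.002  0.0025 0.0005] pos [526.9 247.  154.1] rpy [3.1396e+00 2.5000e-03 2.9676e+00] F [ 0.8 -0.1 -1.4] w 15.5 gf 59.2 t 4.4
T 367 [580.6 197.9 146.6] [544. 180. 141.] [624. 255. 152.] slope [-9.00000e-03 -1.00000e-02  1.46583e+02]
S 550 [583.7 231.3 144.3] [540. 178. 136.] [626. 297. 148.] slope [  0.     -0.    143.446]
```

View pics/g2.png

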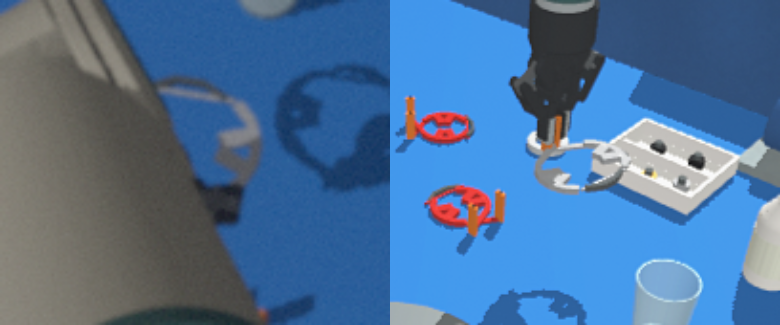

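The ring hangs flat and fully spread in the gripper, at right-half (580,165). Now the move over the port.

{"api": "step_arm", "payload": {
  "commands": [-0.8, -2, 0, 0, 0, 0, 0.1, -2.0, -5.2, 0, 0, 0, 0, 0.1, -3.3, -8.5, 0, 0, 0, 0, 0.1, -4.7, -12, 0, 0, 0, 0, 0.1, -6.1, -15.5, 0, 0, 0, 0, 0.1, -7.4, -19, 0, 0, 0, 0, 0.1, -8.8, -22.5, 0, 0, 0, 0, 0.1, -10, -25.5, 0, 0, 0, 0, 0.1, -10.8, -27.6, 0, 0, 0, 0, 0.1, -11.2, -28.6, 0, 0, 0, 0, 0.1]
}}

```text
clock: 5.5
eef_pos: [586.1, -57.8, 150.9]
tool_rot: [-3.14, -0.002, 2.964]
force: [-0.5, 0.2, -1.7]
width: 15.2
gripper_force: 59.2
```

{"api": "step_arm", "payload": {
  "commands": [0, 0, 1, 0, 0, 0, 0.1, 0, 0, 1.5, 0, 0, 0, 0.1, 0, 0, 1.5, 0, 0, 0, 0.1, 0, 0, 1.5, 0, 0, 0, 0.1]
}}

```text
clock: 5.9
eef_pos: [586.5, -52.5, 136.8]
tool_rot: [3.141, -0.001, 2.97]
force: [-0.2, 0.4, -2.3]
width: 15.3
gripper_force: 59.2
```

```bash
python3 - <<'E'
from h import *
rel(588,-54,130,80)
a,W,d=grab("top"); b,W2,d2=grab("scene")
k=np.hstack([cv2.resize(a[80:230,310:490],(390,325)),cv2.resize(b[200:340,200:368],(390,325))])
save("pics/g3.png",k)
for nm,im,Wx in(("T",a,W),("S",b,W2)):
    p=Wx[hsv(im,[0,0,60],[179,90,255],(150,80,480,400))>0]; p=p[(p[:,2]>115)&(p[:,2]<140)&(p[:,0]>600)&(p[:,1]<20)]
    if len(p)>20: print(nm,len(p),np.median(p,0).round(1),np.percentile(p,1,0).round(),np.percentile(p,99,0).round())
    for ar,c,m in blobs(hsv(im,[17,90,80],[32,255,255],(260,120,380,300)),20): print("brass",nm,ar,c.round(1),np.nanmedian(Wx[m],0).round(1))
E
```

```text
shift [-0.17 -0.12  0.68] rot [ 0.0007 -0.0012  0.0033] pos [586.5 -52.5 136.8] rpy [ 3.1409e+00 -1.2000e-03  2.9704e+00] F [-0.2  0.4 -2.3] w 15.3 gf 59.2 t 5.9
T 318 [655.4 -23.3 128.7] [631. -65. 122.] [685.  -1. 133.]
S 1014 [643.7 -74.8 128.8] [ 601. -120.  122.] [686.  -4. 131.]
brass S 125 [276.4 276. ] [633.6 -60.3  92.2]
brass S 37 [278.5 286.6] [652.3 -74.8  85.6]
```

View pics/g3.png

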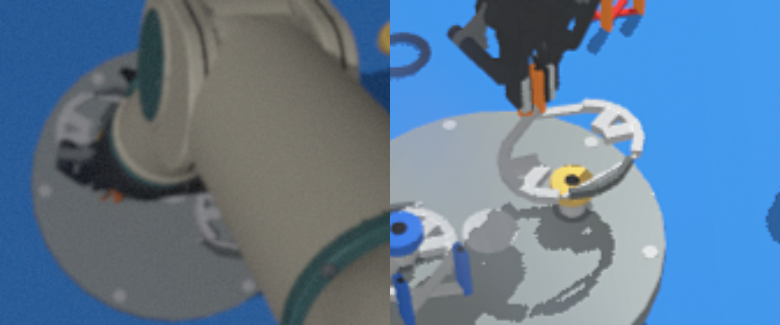

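The ring's hole surrounds the brass cap (right half (572,182)); ring centre is within about 2 mm of the axis. I'll correct that and lower in stages.

{"api": "step_arm", "payload": {
  "commands": [-0.2, -0.15, 0, 0, 0, 0, 0.1, -0.2, -0.15, 0.7, 0, 0, 0, 0.1, -0.2, -0.15, 1.4, 0, 0, 0, 0.1, -0.2, -0.15, 2.1, 0, 0, 0, 0.1, -0.2, -0.15, 2.8, 0, 0, 0, 0.1, -0.2, -0.15, 3.5, 0, 0, 0, 0.1, -0.2, -0.15, 3.5, 0, 0, 0, 0.1]
}}

```text
clock: 6.7
eef_pos: [587.7, -56.2, 100.9]
tool_rot: [-3.141, -0.003, 2.968]
force: [-0.2, -0.3, -2.1]
width: 15.3
gripper_force: 59.2
```

```bash
python3 - <<'E'
from h import *
rel(588.5,-54,76,80)
b,W2,d2=grab("scene")
save("pics/g4.png",cv2.resize(b[200:340,200:368],(600,500)))
p=W2[hsv(b,[0,0,60],[179,90,255],(150,80,480,400))>0]; p=p[(p[:,2]>86)&(p[:,2]<110)&(p[:,0]>600)&(p[:,1]<20)&(p[:,1]>-130)]
print(len(p),np.median(p,0).round(1),np.percentile(p,1,0).round(),np.percentile(p,99,0).round())
E
```

```text
shift [-0.05  0.23  2.49] rot [-0.0003 -0.0025  0.0008] pos [587.7 -56.2 100.9] rpy [-3.1413e+00 -2.5000e-03  2.9678e+00] F [-0.2 -0.3 -2.1] w 15.3 gf 59.2 t 6.7
981 [643.9 -75.   92.4] [ 601. -123.   86.] [686.  -8.  95.]
```

View pics/g4.png

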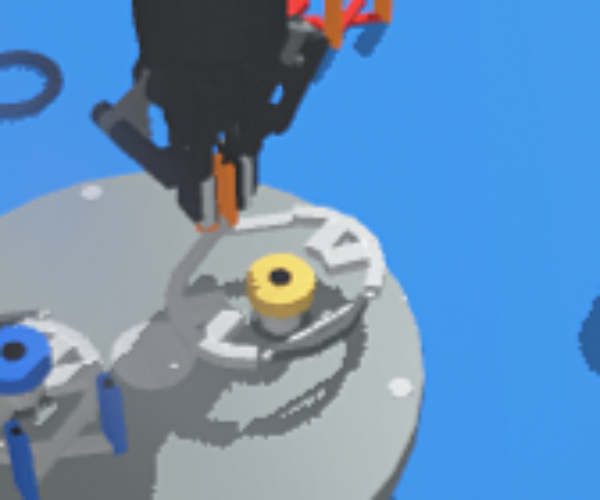

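The cap at (280,283) sits in the middle of the spread hole with even clearance. Lowering onto the head.

{"api": "step_arm", "payload": {
  "commands": [0, 0.1, 0.6, 0, 0, 0, 0.1, 0, 0.1, 1.2, 0, 0, 0, 0.1, 0, 0.1, 1.7, 0, 0, 0, 0.1, 0, 0.1, 2.1, 0, 0, 0, 0.1, 0, 0.1, 2.4, 0, 0, 0, 0.1, 0, 0.1, 2.4, 0, 0, 0, 0.1]
}}

```text
clock: 7.35
eef_pos: [588.5, -55.3, 77.8]
tool_rot: [-3.141, -0.001, 2.968]
force: [-0.1, 0.9, -1.9]
width: 15.3
gripper_force: 59.2
```

```bash
python3 - <<'E'
from h import *
rel(588.5,-54,76,80)
b,W2,d2=grab("scene")
p=W2[hsv(b,[0,0,60],[179,90,255],(150,80,480,400))>0]; p=p[(p[:,2]>64.5)&(p[:,2]<74)&(p[:,0]>600)&(p[:,1]<5)&(p[:,1]>-130)]
print(len(p),np.median(p,0).round(1),np.percentile(p,1,0).round(),np.percentile(p,99,0).round())
E
```

```text
shift [0.02 0.13 0.18] rot [-0.0001 -0.0009  0.0007] pos [588.5 -55.3  77.8] rpy [-3.1415e+00 -9.0000e-04  2.9678e+00] F [-0.1  0.9 -1.9] w 15.3 gf 59.2 t 7.35
907 [645.  -74.7  69.5] [ 601. -122.   65.] [687.  -6.  72.]
```

{"api": "step_arm", "payload": {
  "commands": [0, 0, 0.1, 0, 0, 0, 0.1, 0, 0, 0.2, 0, 0, 0, 0.1, 0, 0, 0.2, 0, 0, 0, 0.1]
}}

```text
clock: 7.7
eef_pos: [588.9, -55.3, 76.3]
tool_rot: [3.142, 0.0, 2.968]
force: [-0.9, -0.3, -0.9]
width: 15.5
gripper_force: 59.2
```

{"api": "step_arm", "payload": {
  "commands": [0, 0, 0.1, 0, 0, 0, 0.1, 0, 0, 0.1, 0, 0, 0, 0.1]
}}

```text
clock: 7.9
eef_pos: [588.9, -55.3, 75.7]
tool_rot: [3.142, 0.0, 2.968]
force: [-0.9, 0.7, 2.0]
width: 15.5
gripper_force: 60.2
```

{"api": "step_arm", "payload": {
  "commands": [0, 0, 0.05, 0, 0, 0, 0.25, 0, 0, 0.1, 0, 0, 0, 0.35, 0, 0, 0.2, 0, 0, 0, 0.45, 0, 0, 0.3, 0, 0, 0, 0.55, 0, 0, 0.4, 0, 0, 0, 0.65, 0, 0, 0.4, 0, 0, 0, 0.8, 0, 0, 0.4, 0, 0, 0, 1, 0, 0, 0.4, 0, 0, 0, 1, 0, 0, 0.4, 0, 0, 0, 1, 0, 0, 0.4, 0, 0, 0, 1]
}}

```text
clock: 8.9
eef_pos: [588.8, -55.3, 71.3]
tool_rot: [3.142, -0.0, 2.968]
force: [0.0, 0.5, -0.2]
width: 85.5
gripper_force: 0.0
```

```bash
python3 - <<'E'
from h import *
rel(588.5,-54,200,80)
b,W2,d2=grab("scene")
save("pics/g5.png",cv2.resize(b[200:340,200:368],(600,500)))
E
```

```text
shift [  0.05   0.12 -12.87] rot [ 0.     -0.      0.0007] pos [588.8 -55.3  71.3] rpy [ 3.1416 -0.      2.9677] F [ 0.   0.5 -0.2] w 85.5 gf 0.0 t 8.9
```

View pics/g5.png

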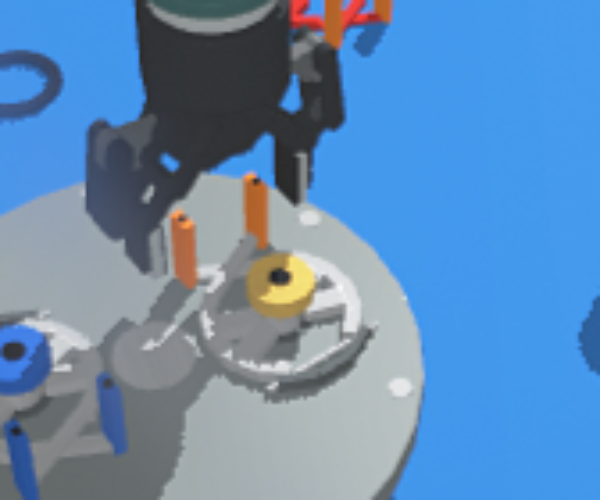

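The ring has contracted round the neck under the brass cap (280,283). Its eyes, at (183,250) and (257,210), stand free of the open fingers. Retreating straight up.

{"api": "step_arm", "payload": {
  "commands": [0, 0, -1, 0, 0, 0, 1, 0, 0, -2.5, 0, 0, 0, 1, 0, 0, -4.5, 0, 0, 0, 1, 0, 0, -7, 0, 0, 0, 1, 0, 0, -10, 0, 0, 0, 1, 0, 0, -13, 0, 0, 0, 1, 0, 0, -15, 0, 0, 0, 1, 0, 0, -15, 0, 0, 0, 1]
}}

```text
clock: 9.75
eef_pos: [590.9, -55.4, 225.2]
tool_rot: [3.141, 0.007, 2.968]
force: [-0.2, 0.0, -0.8]
width: 85.7
gripper_force: 0.0
```

```bash
python3 - <<'E'
from h import *
rel(588.5,-54,200,80)
b,W2,d2=grab("scene")
save("pics/g6.png",cv2.resize(b[200:340,200:368],(600,500)))
p=W2[hsv(b,[0,0,90],[179,60,255],(240,250,320,330))>0]; p=p[(p[:,2]>64.5)&(p[:,2]<76)]
p=p[(np.hypot(p[:,0]-640,p[:,1]+64)<46)&(np.hypot(p[:,0]-640,p[:,1]+64)>28)]
A=np.c_[p[:,:2]-[640,-64],np.ones(len(p))]; print(len(p),np.linalg.lstsq(A,p[:,2],rcond=None)[0].round(3),p.min(0).round(),p.max(0).round())
E
```

```text
shift [0.28 0.1  2.52] rot [0.0008 0.0071 0.0006] pos [590.9 -55.4 225.2] rpy [3.1408 0.0071 2.9676] F [-0.2  0.  -0.8] w 85.7 gf 0.0 t 9.75
503 [-8.0000e-03 -0.0000e+00  6.7812e+01] [ 595. -105.   65.] [685. -20.  71.]
```

View pics/g6.png

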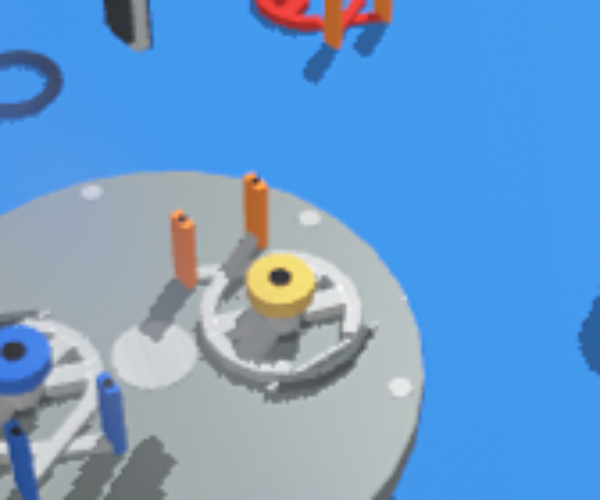

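The ring lies flat on the head: its top is at 68 mm with a slope below 1 %. It has closed round the neck under the brass cap (280,283), and the gripper is clear.

```bash
python3 -c "
from cell import ctrl
print(ctrl.finish_job())"
```

```text
the job is handed in; nothing more can be done
None
```

The snap ring lies flat on the reactor head, contracted into the groove under the brass cap; the gripper is clear, the beaker was not touched, and the job is handed in at about 10 s of the 38 s limit.

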